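# Click a new clip tab together with the snap pliers

## Robot

A 6-joint arm with a two-finger parallel gripper is mounted at the origin on the work surface. World frame = base frame: x ahead of the robot, y to its left, z up, the work surface at z = 0. Lengths are in m, angles in rad, forces in N, time in s.
With the tool pointing down it reaches from about 0.25 to 0.8 m from the base axis. Payload 8.5 kg.
Tool frame: the origin (TCP) lies on the centre line of the jaws, within the pads' length; the fingertips stand 11 mm ahead of it and the grasp point (between the pads) lies 8 mm behind it; z points along the fingers, y is the direction in which the jaws open and shut (so a half turn about z gives the same grasp; the last joint's range is limited). The gripper opens to 85 mm and grips with 20 to 120 N. Pads are 22 mm wide; open, the fingers measure 114 mm over their backs; the gripper's body (76 mm by 85 mm) begins 54 mm behind the grasp point. The pads swing forward as they close: fully open they stand 13 mm farther back than shut.
Start: joints at [-1.164, 0.238, -0.013, 1.319, 0, 1.571], TCP at [0.208, -0.482, 0.242] pointing down, gripper open.
Joint ranges: [-2.66, 2.66], [-1.03, 1.9], [-1.14, 1.46], [-1.82, 2.27], [-1.45, 1.34], [-3.14, 3.14]. Speed limits (rad/s): [2.22, 2.22, 2.79, 3.14, 3.14, 3.14].

## Interface

Orientations are given as a rotation vector (axis times angle).
In Python, from station import robot, imaging gives the robot as it stands. Calls block until the motion is done:
- robot.movep(position, orientation): joint-space move of the TCP to a pose.
- robot.move_l(position, orientation=None, v=0.15, f_stop=None): straight line of the TCP; orientation=None keeps the orientation; v is the mean speed in m/s. With f_stop (N) it stops when the force on the tool has changed by that much, and returns True; else False.
- robot.set_joints(angles): joint-space move.
- robot.move_gripper(opening): opening from 0.0 (shut) to 1.0 (fully open); the grip force is fixed at half the most; returns when the fingers have stopped.
- robot.hold(seconds).
- robot.solve_ik(position, orientation): joint angles nearest the present ones, or None.
- robot.get_obs(): the state.
- imaging.get_image(name): name is "scene" or "top" or "wrist"; returns (picture, depth): 384x512x3 uint8, red, green, blue; 384x512 float32, m along the optical axis (not along the pixel's ray), 0 where there is no reading.
- imaging.camera_info(name): a dict with "fov_y" (degrees; the focal length in pixels is half the picture's height over the tangent of half this angle, whatever the lens; pixels are square), "cx", "cy" (the principal point, pixels), "camera_from_world" (4x4, takes a point from world to camera coordinates). Camera axes: x right, y down, z forward; pixel columns grow to the right and rows downward; lengths in m; the calibration is good to about 2 mm. The wrist camera is an equidistant fisheye: a pixel r from the principal point sees the ray r / f radians off the axis. A picture is of the moment at which its call begins: read the wrist's pose just before it. camera_info takes no time and is no camera call; for the wrist camera it gives the pose at the moment of the call.
A pose or a line that the arm cannot do raises robot.IKError and nothing moves.
- robot.hand_in(): hands the job in, once; it reports no verdict.
The state is a dict: "time": time; "q": joint angles; "qvel": joint speeds; "effort": joint torques, N m; "position": TCP position; "tool_rot": TCP orientation; "ft_force": force on the tool from outside, world axes, zero at the start; "wrist_torque": the same for the moment, N m; "gripper_width": opening from 0.0 (shut) to 1.0 (fully open).
Only numpy, scipy, OpenCV 4.12 (cv2) and the standard library are available. Lean on these libraries where they do the work, as an engineer would, in place of code of your own. Each camera call takes 0.05 s, during which the arm holds its last target.

## Task

Make up the new side clip for the storage box: stand the orange tab in the white channel of the clamped snap pliers with its stud facing the blue socket and let go of it, then press the pliers' free red handle gently closed until the stud clicks home in the socket. Stop at the click without straining the pliers, let the handle spring fully open again, and leave everything else on the counter where it is.

Things in the scene. Friction and masses are not known exactly. Their poses are not given: they have to be found in the camera images.
- tab: Loose orange plastic clip tab, an upright block 16 mm (its x) by 24 mm (its y) by 52 mm tall, about 40 g, with a white stripe near the top. It starts standing on the black round trivet (8 mm thick). Origin: centre of its underside. A stud sticks out of its -y face. Grip it across x, by the upper 30 mm.
- stud (a point): Centre of the bulb (upright round, 8 mm across) at the end of the tab's stud: 21 mm from the tab's axis along its -y, 22 mm above its underside. The axes are the tab's.
- pliers: Snap pliers lying flat, half of them fixed on a grey base plate (190 by 150 mm, top 12 mm above the counter). Origin: on the counter under the hinge; +x towards the jaws. -y side: fixed jaw with blue socket, and red free handle. +y side: moving jaw with brass pad, and black fixed handle. Nothing is higher than 55 mm. Over 25 N on any part cracks the clip, and so does pressing on after the click with over 10 N.
- channel (a point): On the base plate, where the tab's underside centre goes, tab axes parallel to these (the pliers'), stud to -y; about 3 mm of play along y. Two white rails along y, 42 mm long, 17 mm high, leave 19 mm in x for the tab, flared to about 26 mm at the top. A tab here has its stud 3 mm clear of the socket's rollers and its back 4 to 24 mm clear of the moving jaw's brass pad.
- socket (a point): Mouth of the blue socket, between two sprung brass rollers, 34 mm above the counter, 29 mm from channel along -y. Axes as the pliers'. The stud's bulb meets the rollers with its centre about 5 mm before this point (+y); once past it, the bulb is pulled in by itself to about 2 mm beyond (-y), where it bottoms and stays.
- handle (a joint): Angle of the red handle and moving jaw, rad: 0 fully open (it springs back there when let go), growing as it is pressed closed; stop at 0.65. The angle of the click differs every time, about 0.2 to 0.5, since the screw of the brass pad is set differently by up to 20 mm.
- handle_push (a point): Where to press: centre line of the red grip (round, 18 mm thick), 149 mm from the hinge, 34 mm above the bare counter, 20 mm from the free end. Press from its outer side towards the pliers' +y, on an arc about the hinge. The return spring takes 2 to 4 N; at the socket the force climbs to about 12 N over 10 mm, then drops at once below 5 N: the click. Pressing on, it climbs again within 6 mm.
- hinge (a point): Hinge axis of the pliers (vertical), 34 mm above the counter.
- kettle: Stainless steel kettle, 165 mm across, 195 mm tall with its handle; leave alone. Origin: centre of its underside.
- mugs: Two stacked cream enamel mugs, 82 mm across, 151 mm tall; leave alone. Origin: centre of the underside.
- storage_box: Plastic storage box with blue lid and one orange side tab, 150 by 235 by 106 mm; leave alone. Origin: centre of its underside.
- tea_jar: Glass jar, 70 mm across, 110 mm tall; leave alone. Origin: centre of its underside.
- spoon: Wooden spoon lying on the counter; leave alone. Origin: centre of its underside.
- salt_can: Green can, 60 mm across, 100 mm tall; leave alone. Origin: centre of its underside.

How it is judged:
On the way, in this order (a step that is already met when the one before it is completed fails the run):
1. the tab stands released in the channel, stud facing the socket but not yet in it (horizontal distance between tab and channel below 0.012 m and angle between the y axis of tab and the y axis of pliers, either way round below 0.2 rad and angle between tab's own z axis and vertical below 0.12 rad and z of tab in the frame of channel below 0.005 m and y of stud in the frame of socket above 0.002 m and value of joint handle below 0.1 rad and contact force between each of the fingers, the arm and tab below 0.1 N), for 0.2 s.
2. with the handle pressed, the stud clicks home in the socket (y of stud in the frame of socket between -0.005 and -0.001 m and x of stud in the frame of socket between -0.004 and 0.004 m and z of stud in the frame of socket between -0.005 and 0.005 m and value of joint handle above 0.12 rad), for 0.05 s.
At the end, for the whole second after the job is handed in: The stud's bulb is home in the socket (1 to 5 mm beyond the socket's mouth point, within 4 mm sideways and 5 mm in height), the tab upright within 0.12 rad and at rest, the red handle sprung open again (below 0.05 rad), the tab and handle untouched (y of stud in the frame of socket between -0.005 and -0.001 m and x of stud in the frame of socket between -0.004 and 0.004 m and z of stud in the frame of socket between -0.005 and 0.005 m and contact force between each of the fingers, the arm and tab below 0.1 N and value of joint handle below 0.05 rad and angle between tab's own z axis and vertical below 0.12 rad and linear speed of tab below 0.02 m/s).
It fails at once if the pliers (handle, jaws or base) take more than 25 N from the robot (contact force between any of the fingers, the arm and pliers above 25 N).
It fails at once if the handle is pressed on with more than 10 N after the stud has clicked home (y of stud in the frame of socket below -0.0015 m and distance between stud and socket below 0.015 m and contact force between the fingers and pliers above 10 N).
It fails at once if the stud is pushed into the socket by the robot touching the tab instead of by the pliers (y of stud in the frame of socket below 0.004 m and distance between stud and socket below 0.015 m and contact force between any of the fingers, the arm and tab above 0.5 N).
It fails at once if a bystander is moved more than 20 mm (distance of any of kettle, mugs, storage_box, tea_jar, spoon, salt_can from where it was at the start of the episode above 0.02 m).
It also fails if it takes over 64 s, if anything falls off the work surface, if the arm or the gripper's body presses on something with over 40 N, if the wrist force passes 120 N, or if a joint passes its speed limit or range.

## Working session

There is one attempt and no reset: what is moved stays moved. The work goes in short steps, each a Python script; the robot and the scene stay as the last script left them, time stands still between calls to the robot, and variables do not carry over. Pictures are saved under pics/ and viewed, and the job is handed in when it is done.

```bash
ls; mkdir -p pics; python3 - <<'E'
from station import robot, imaging
import cv2, numpy as np
for n in ("scene","top","wrist"):
    im,d=imaging.get_image(n); cv2.imwrite(f"pics/{n}0.png",cv2.cvtColor(im,cv2.COLOR_RGB2BGR)); np.save(f"pics/{n}0.npy",d)
    i=imaging.camera_info(n); print(n,i)
o=robot.get_obs(); print(o)
E
```

```text
pics
scene {'fov_y': 51.78726710164053, 'cx': 251.8110652165765, 'cy': 195.39294444400514, 'camera_from_world': array([[ 0.03689949,  0.99923106, -0.01325558, -0.0032313 ],
       [ 0.82987546, -0.03802996, -0.55665109, -0.36184292],
       [-0.55672717,  0.00953966, -0.83064063,  1.64270374],
       [ 0.        ,  0.        ,  0.        ,  1.        ]])}
top {'fov_y': 44.919120996263096, 'cx': 252.9785772092527, 'cy': 183.35113962056744, 'camera_from_world': array([[-6.06171686e-03, -9.99934567e-01, -9.70139619e-03,
        -1.54917539e-03],
       [-9.89142282e-01,  7.42029467e-03, -1.46773584e-01,
         5.06901387e-01],
       [ 1.46835968e-01,  8.70636125e-03, -9.89122539e-01,
         1.73623660e+00],
       [ 0.00000000e+00,  0.00000000e+00,  0.00000000e+00,
         1.00000000e+00]])}
wrist {'fov_y': 65.70646984690485, 'cx': 257.4714090790718, 'cy': 190.10377345488536, 'camera_from_world': array([[ 3.96065933e-01, -9.18221711e-01, -8.15895589e-04,
        -5.24685378e-01],
       [-8.75392545e-01, -3.77859904e-01,  3.01512496e-01,
        -3.88193770e-02],
       [-2.77163614e-01, -1.18704599e-01, -9.53461876e-01,
         3.78923591e-01],
       [ 0.00000000e+00,  0.00000000e+00,  0.00000000e+00,
         1.00000000e+00]])}
{'time': 0.15, 'q': array([-1.16401220e+00,  2.38645721e-01, -1.40607532e-02,  1.31921397e+00,
        4.60047714e-05,  1.57081292e+00]), 'qvel': array([ 0.00027498, -0.00026896,  0.00372584,  0.00151709, -0.00294059,
        0.00073146]), 'effort': array([-2.50901712e-04, -5.39077878e+01,  3.46598768e+01,  1.44232088e-02,
        2.15323593e-05, -2.28585355e-05]), 'position': array([ 0.20760874, -0.48186531,  0.24182381]), 'tool_rot': array([-3.07575304e+00, -6.34328751e-01,  2.85808886e-04]), 'ft_force': array([ 0.34294781, -0.53410551, -0.94028472]), 'wrist_torque': array([ 0.04356573, -0.04064849, -0.01363954]), 'gripper_width': 0.9978614526586346}
```

View pics/top0.png

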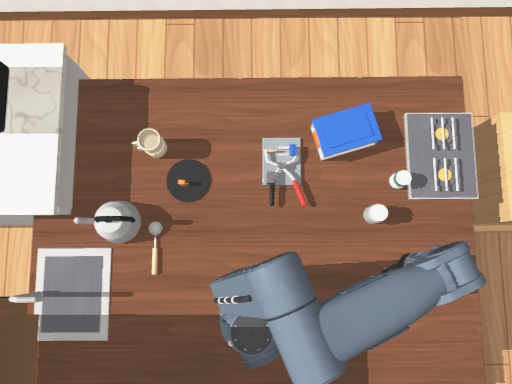

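View pics/scene0.png

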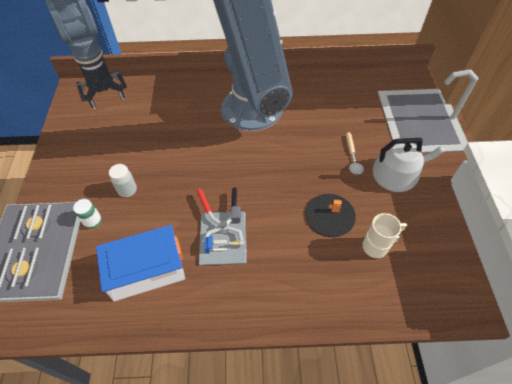

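View pics/wrist0.png

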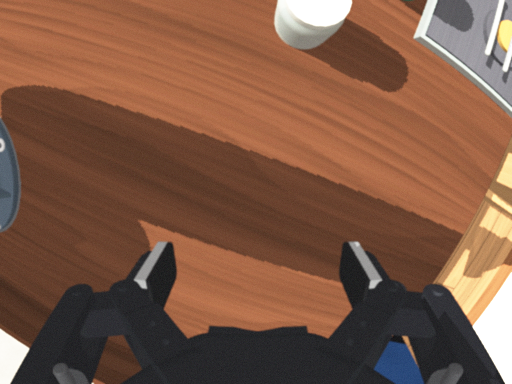

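The top view shows the tab on its black trivet at about (183,183) and the pliers' base plate at about (281,161), with the red grip near (300,192). The jaws point away from the robot. I'll write helpers and look closer with the wrist camera.

```bash
cat > h.py <<'E'
from station import robot, imaging
import cv2, numpy as np
from scipy.spatial.transform import Rotation as R
def snap(n,name):
    i=imaging.camera_info(n); im,d=imaging.get_image(n)
    cv2.imwrite(f"pics/{name}.png",cv2.cvtColor(im,cv2.COLOR_RGB2BGR)); np.savez(f"pics/{name}.npz",im=im,d=d,**i,n=n)
    return im,d,i
def load(name):
    z=np.load(f"pics/{name}.npz"); return z['im'],z['d'],{k:z[k] for k in('fov_y','cx','cy','camera_from_world')},str(z['n'])
def ray(i,n,u,v):
    f=192/np.tan(np.radians(float(i['fov_y']))/2)
    x,y=(u-float(i['cx'])),(v-float(i['cy']))
    if n=='wrist':
        r=np.hypot(x,y); t=r/f; d=np.array([np.sin(t)*x/max(r,1e-9),np.sin(t)*y/max(r,1e-9),np.cos(t)])
    else: d=np.array([x/f,y/f,1.])
    T=np.asarray(i['camera_from_world']); Rm=T[:3,:3]
    return -Rm.T@T[:3,3], Rm.T@d
def onz(i,n,u,v,z):
    o,d=ray(i,n,u,v); return o+d*(z-o[2])/d[2]
def proj(i,n,p):
    f=192/np.tan(np.radians(float(i['fov_y']))/2)
    T=np.asarray(i['camera_from_world']); c=T[:3,:3]@p+T[:3,3]
    if n=='wrist':
        r=np.hypot(c[0],c[1]); t=np.arctan2(r,c[2]); return float(i['cx'])+f*t*c[0]/r, float(i['cy'])+f*t*c[1]/r
    return float(i['cx'])+f*c[0]/c[2], float(i['cy'])+f*c[1]/c[2]
def down(yaw): # tool z down, tool y axis (jaw direction) at world angle yaw
    y=np.array([np.cos(yaw),np.sin(yaw),0]); z=np.array([0,0,-1.]); x=np.cross(y,z)
    return R.from_matrix(np.c_[x,y,z]).as_rotvec()
E
python3 - <<'E'
from h import *
i=imaging.camera_info('top')
for nm,u,v,z in [('tab',183,183,.055),('trivet',188,181,.008),('plate',281,161,.012),('redend',304,203,.034),('blue',292,150,.034),('blackend',271,203,.034),('mug',150,140,.15),('kettle',117,222,.1),('box',346,132,.106),('salt',376,213,.1),('jar',401,180,.1),('spoon',155,230,0)]: print(nm,onz(i,'top',u,v,z).round(3))
o=robot.get_obs(); print(R.from_rotvec(o['tool_rot']).as_matrix().round(3))
w=imaging.camera_info('wrist');T=w['camera_from_world'];print((-T[:3,:3].T@T[:3,3]-o['position']).round(3))
for y in (0,np.pi/2,-np.pi/2,np.pi): print(y,[robot.solve_ik(p,down(y)) for p in ([.40,-.07,.3],[.4,.22,.3])])
E
```

```text
tab [0.508 0.26  0.055]
trivet [0.522 0.248 0.008]
plate [ 0.598 -0.115  0.012]
redend [ 0.43  -0.198  0.034]
blue [ 0.637 -0.157  0.034]
blackend [ 0.431 -0.073  0.034]
mug [0.652 0.367 0.15 ]
kettle [0.359 0.491 0.1  ]
box [ 0.687 -0.353  0.106]
salt [ 0.385 -0.453  0.1  ]
jar [ 0.506 -0.55   0.1  ]
spoon [0.334 0.374 0.   ]
[[ 0.918  0.396 -0.   ]
 [ 0.396 -0.918  0.001]
 [ 0.    -0.001 -1.   ]]
[0.071 0.03  0.131]
0 [array([-0.17324567,  0.01825496, -0.12748909,  1.42505228,  0.        ,
        1.39755066]), array([ 0.50284321,  0.10612422, -0.03172381,  1.43294829,  0.        ,
        2.07363954])]
1.5707963267948966 [array([-0.17324567,  0.01825496, -0.12748909,  1.42505228,  0.        ,
       -0.17324567]), array([ 0.50284321,  0.10612422, -0.03172381,  1.43294829,  0.        ,
        0.50284321])]
-1.5707963267948966 [array([-0.17324567,  0.01825496, -0.12748909,  1.42505228,  0.        ,
        2.96834699]), array([ 0.50284321,  0.10612422, -0.03172381,  1.43294829,  0.        ,
       -2.63874944])]
3.141592653589793 [array([-0.17324567,  0.01825496, -0.12748909,  1.42505228,  0.        ,
       -1.74404199]), array([ 0.50284321,  0.10612422, -0.03172381,  1.43294829,  0.        ,
       -1.06795312])]
```

```bash
python3 - <<'E'
import cv2
a=cv2.imread('pics/top0.png')[120:220,150:330]; cv2.imwrite('pics/top0c.png',cv2.resize(a,None,fx=4.4,fy=4.4,interpolation=cv2.INTER_CUBIC))
E
```

```text
(no output)
```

View pics/top0c.png

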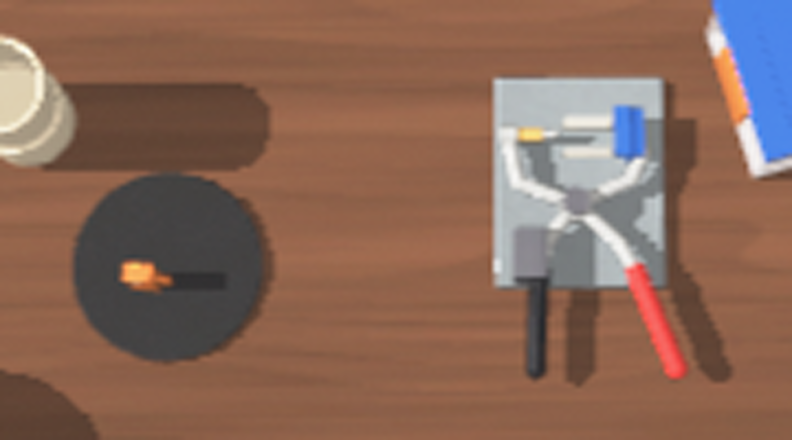

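```bash
python3 - <<'E'
from h import *
robot.movep([.55,-.09,.28],down(0)); print(robot.get_obs()['time'])
snap('wrist','wp1'); 
robot.movep([.50,.29,.27],down(0)); print(robot.get_obs()['time'])
snap('wrist','wt1')
E
```

```text
2.0417
3.5167
```

View pics/wp1.png

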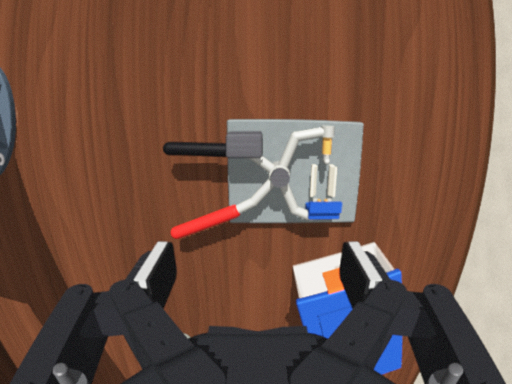

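View pics/wt1.png

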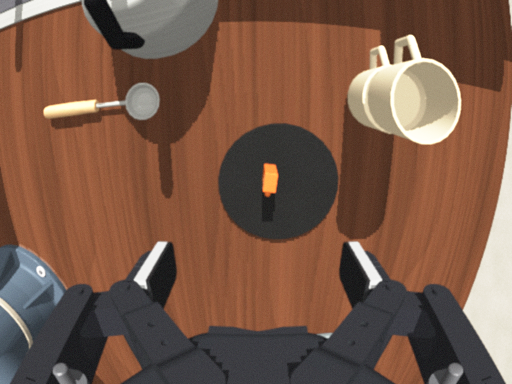

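Wrist views: the pliers' hinge cap is at about (279,177), the white rails at (313/332,182), the blue socket at (325,210), and the red grip from (175,233) to (237,211). The tab is at (270,180). Next I'll measure with masks and depth.

```bash
python3 - <<'E'
from h import *
def pts(name,mask):
    im,d,i,n=load(name); v,u=np.nonzero(mask&(d>0)); 
    T=i['camera_from_world']; out=[]
    for a,b in zip(u,v):
        o,r=ray(i,n,a,b); rc=T[:3,:3]@r; out.append(o+r*d[b,a]/rc[2])
    return np.array(out)
im,d,i,n=load('wp1'); hsv=cv2.cvtColor(im,cv2.COLOR_RGB2HSV); H,S,V=[hsv[...,k].astype(int) for k in range(3)]
sub=np.zeros(d.shape,bool); sub[110:245,160:370]=1
def fit(m,z):
    v,u=np.nonzero(m); return np.array([onz(i,n,a,b,z)[:2] for a,b in zip(u,v)])
gray=(S<60)&sub; 
pl=(S<70)&(V>60)&sub
k=cv2.connectedComponents(pl.astype(np.uint8))[1]; pl=k==k[150,350]
P=pts('wp1',pl); print('plate z med',np.median(P[:,2]),len(P))
g=P[abs(P[:,2]-.012)<.005]; r=cv2.minAreaRect(fit(pl,.012).astype(np.float32)*1000); print('plate rect',r)
for nm,m in [('red',(S>150)&((H<8)|(H>172))&sub),('blue',(S>150)&(H>100)&(H<130)&sub&(np.arange(384)[:,None]<222)),('brass',(S>120)&(H>15)&(H<30)&sub&(np.arange(512)[None]>310)),('rails',(S<50)&(V>190)&sub)]:
    k=m&sub; P=pts('wp1',k); v,u=np.nonzero(k); print(nm,k.sum(),u.min(),u.max(),v.min(),v.max(),np.median(P,0).round(4),P.min(0).round(3),P.max(0).round(3))
P=pts('wp1',(S>150)&((H<8)|(H>172))&sub); c=P[:,:2].mean(0); w,V2=np.linalg.eigh(np.cov(P[:,:2].T)); print('red axis',V2[:,1],c, np.percentile(P[:,2],[5,50,95]))
a=im[105:245,160:370]; cv2.imwrite('pics/wp1c.png',cv2.cvtColor(cv2.resize(a,None,fx=3.8,fy=3.8,interpolation=cv2.INTER_CUBIC),cv2.COLOR_RGB2BGR))
im,d,i,n=load('wt1'); hsv=cv2.cvtColor(im,cv2.COLOR_RGB2HSV); H,S,V=[hsv[...,k].astype(int) for k in range(3)]
m=(S>150)&(H>5)&(H<25)&(V>120); m[:150]=0;m[210:]=0;m[:,:240]=0;m[:,300:]=0
P=pts('wt1',m); print('tab',m.sum(),P.min(0),P.max(0)); t=P[P[:,2]>.055]; print(t.mean(0),t.min(0),t.max(0),len(t))
a=im[150:235,220:330]; cv2.imwrite('pics/wt1c.png',cv2.cvtColor(cv2.resize(a,None,fx=6,fy=6,interpolation=cv2.INTER_CUBIC),cv2.COLOR_RGB2BGR))
E
```

```text
plate z med 0.011614835925673417 12697
plate rect ((585.6072387695312, -114.98814392089844), (150.5240478515625, 223.06309509277344), 89.75216674804688)
red 1007 170 239 172 239 [ 0.4753 -0.1788  0.0401] [ 0.412 -0.225 -0.002] [ 0.525 -0.116  0.044]
blue 543 306 341 202 218 [ 0.6382 -0.1558  0.0494] [ 0.617 -0.17   0.016] [ 0.662 -0.144  0.053]
brass 131 318 330 138 200 [ 0.6386 -0.0723  0.0384] [ 0.633 -0.148  0.011] [ 0.645 -0.062  0.041]
rails 1750 160 369 125 244 [ 0.5998 -0.1099  0.0382] [ 0.502 -0.236  0.   ] [ 0.732 -0.046  0.289]
red axis [-0.91535599 -0.40264551] [ 0.47440938 -0.17960359] [-0.00105308  0.04009285  0.04268752]
tab 461 [0.50678298 0.23700706 0.00598905] [0.52913712 0.28033131 0.06102395]
[0.51589101 0.26772297 0.05916644] [0.50756593 0.25532343 0.05557692] [0.52430334 0.27967432 0.06102395] 263
```

View pics/wp1c.png

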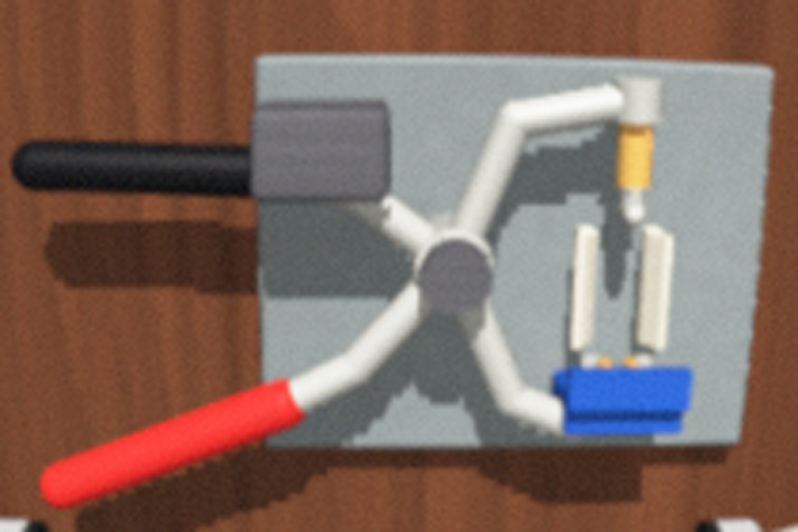

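View pics/wt1c.png

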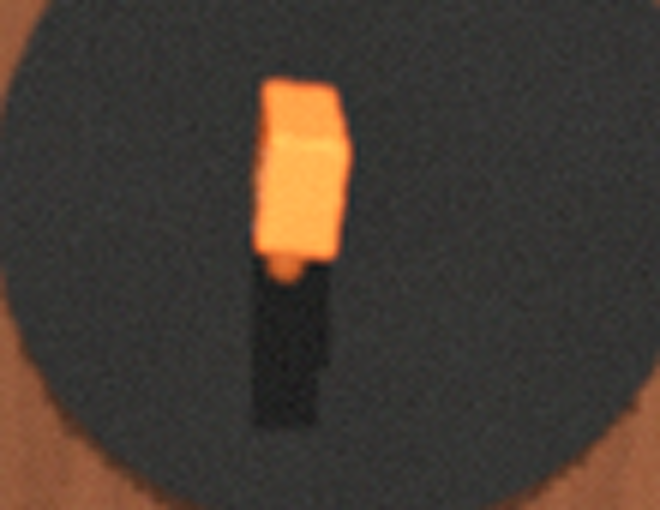

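```bash
python3 - <<'E'
from h import *
im,d,i,n=load('wt1'); hsv=cv2.cvtColor(im,cv2.COLOR_RGB2HSV); H,S,V=[hsv[...,k].astype(int) for k in range(3)]
m=(S>150)&(H>5)&(H<25)&(V>215); m[:150]=0;m[210:]=0;m[:,:240]=0;m[:,300:]=0
v,u=np.nonzero(m); P=np.array([onz(i,n,a,b,.060)[:2] for a,b in zip(u,v)]); print(len(P),cv2.minAreaRect((P*1000).astype(np.float32)))
# side (x) edges of the top: linear fit of mid x per row
c=lambda x,y:(220+x/6-.42,150+y/6-.42)
for q in [(274,145),(349,150),(336,260),(254,252),(287,275)]:
    print(onz(i,n,*c(*q),.060 if q[1]<270 else .030).round(4))
im,d,i,n=load('wp1'); c=lambda x,y:(160+x/3.8-.37,105+y/3.8-.37)
for nm,q,z in [('TL',(257,57),.012),('TR',(773,69),.012),('BR',(739,443),.012),('BL',(264,446),.012),('hinge',(456,276),.05),
 ('Ltopfar',(576,225),.029),('Ltopfar2',(598,225),.029),('Lnear',(571,348),.029),('Lnear2',(592,348),.029),('Rfar',(644,226),.029),('Rfar2',(673,234),.029),('Rnear',(638,346),.029),('Rnear2',(666,350),.029),('blL',(556,369),.052),('blR',(693,369),.052),('r1',(604,362),.036),('r2',(631,362),.036),('redend',(55,485),.034),('redstart',(292,398),.034),('padtip',(634,215),.034)]:
    print(nm,onz(i,n,*c(*q),z).round(4)[:2], d[int(c(*q)[1]),int(c(*q)[0])])
E
```

```text
383 ((515.8473510742188, 271.884033203125), (16.677879333496094, 37.06644821166992), 0.07854034751653671)
[0.5101 0.2786 0.06  ]
[0.525  0.2776 0.06  ]
[0.5228 0.2547 0.06  ]
[0.5063 0.2564 0.06  ]
[0.514  0.2414 0.03  ]
TL [ 0.5099 -0.0412] 0.40130165
TR [ 0.697 -0.042] 0.40067545
BR [ 0.6966 -0.1896] 0.44794706
BL [ 0.5085 -0.189 ] 0.44691327
hinge [ 0.578 -0.111] 0.37131965
Ltopfar [ 0.6215 -0.0981] 0.40748757
Ltopfar2 [ 0.6294 -0.098 ] 0.40670386
Lnear [ 0.6219 -0.1434] 0.42082146
Lnear2 [ 0.6297 -0.1435] 0.4218219
Rfar [ 0.6461 -0.0982] 0.4083336
Rfar2 [ 0.657  -0.1009] 0.40643263
Rnear [ 0.6468 -0.1428] 0.42064318
Rnear2 [ 0.6576 -0.1444] 0.42073554
blL [ 0.6128 -0.1432] 0.42336345
blR [ 0.6615 -0.1435] 0.387991
r1 [ 0.633  -0.1464] 0.4060659
r2 [ 0.6429 -0.1465] 0.40557253
redend [ 0.4299 -0.1966] 0.40682596
redstart [ 0.5215 -0.1605] 0.3974415
padtip [ 0.641  -0.0932] 0.37581214
```

```bash
python3 - <<'E'
from h import *
robot.move_gripper(.45)
p=[.516,.267,.16]; robot.movep(p,down(-.1)); print(robot.get_obs()['time'],robot.get_obs()['position'])
snap('wrist','wg1')
E
```

```text
4.6167 [0.51615298 0.26716263 0.16070347]
```

View pics/wg1.png

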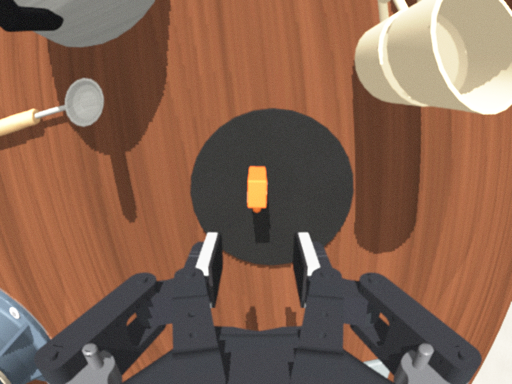

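The tab at (257,188) is centred between the fingers (mid about 258) and square to them, so I'll descend and grip.

```bash
python3 - <<'E'
from h import *
im,d,i,n=load('wg1')
for q in [(248,181),(266,181),(265,209),(248,209)]: print(onz(i,n,*q,.06).round(4))
print(robot.move_l([.516,.267,.043],v=.08,f_stop=8), robot.get_obs()['position'])
robot.move_gripper(0.); o=robot.get_obs(); print(o['gripper_width'],o['position'],o['time'])
robot.move_l([.516,.267,.19],v=.15)
robot.movep([.6385,-.115,.19],down(0)); o=robot.get_obs(); print(o['gripper_width'],o['position'],o['time'])
snap('wrist','wc1'); snap('top','tc1'); snap('scene','sc1')
E
```

```text
[0.5101 0.2795 0.06  ]
[0.5246 0.2781 0.06  ]
[0.5215 0.254  0.06  ]
[0.5074 0.2554 0.06  ]
False [0.51633451 0.26717634 0.04351578]
0.17509101587337536 [0.51622385 0.2670797  0.04342918] 6.6
0.17767755526278511 [ 0.63851639 -0.11388434  0.18997639] 9.2167
```

View pics/wc1.png

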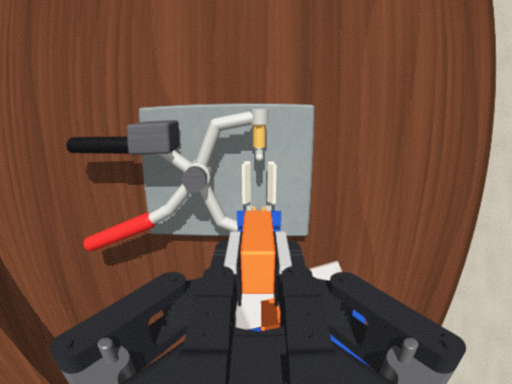

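```bash
python3 - <<'E'
from h import *
im,d,i,n=load('wc1')
a=im[95:305,190:330]; cv2.imwrite('pics/wc1c.png',cv2.cvtColor(cv2.resize(a,None,fx=2.85*1.0,fy=2.85,interpolation=cv2.INTER_CUBIC),cv2.COLOR_RGB2BGR))
a=im[95:225,190:320]; cv2.imwrite('pics/wc1d.png',cv2.cvtColor(cv2.resize(a,None,fx=4.6,fy=4.6,interpolation=cv2.INTER_CUBIC),cv2.COLOR_RGB2BGR))
E
```

```text
(no output)
```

View pics/wc1d.png

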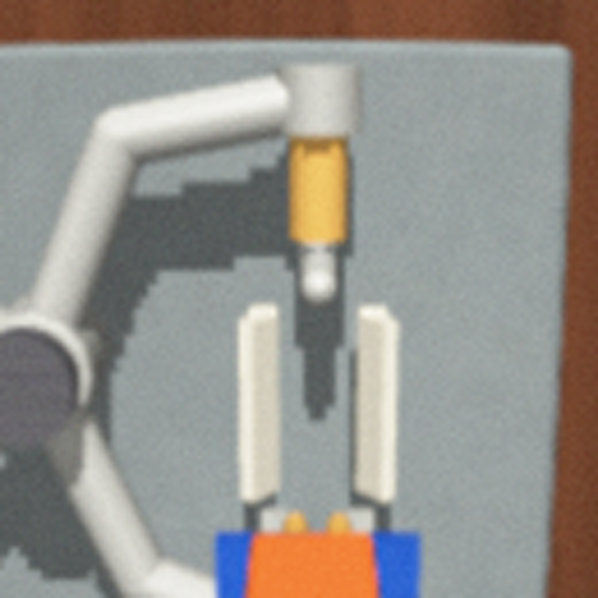

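View pics/wc1c.png

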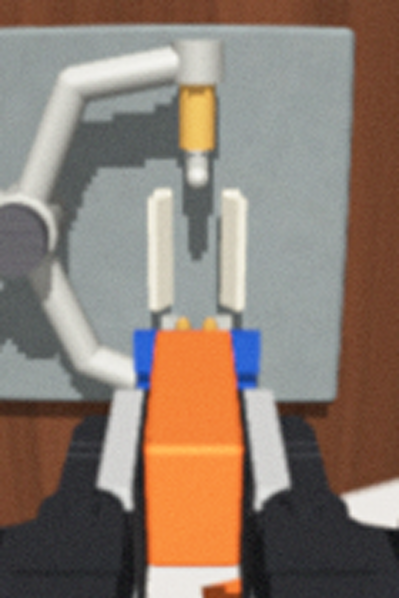

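```bash
python3 - <<'E'
from h import *
im,d,i,n=load('wc1'); c=lambda x,y:(190+x/4.6-.39,95+y/4.6-.39)
for nm,q,z in [('Lfar_o',(240,318),.029),('Lfar_i',(278,306),.029),('Lnear_o',(239,500),.029),('Lnear_i',(276,495),.029),('Rfar_i',(360,306),.029),('Rfar_o',(399,318),.029),('Rnear_i',(358,492),.029),('Rnear_o',(398,502),.029),('roll1',(295,522),.036),('roll2',(341,522),.036),('blL',(217,535),.052),('blR',(420,535),.052),('TR',(570,47),.012),('R lower',(556,520),.012),('TL',(0,42),.012),('pad',(319,290),.034),('padtop',(319,190),.04),('hinge',(24,385),.05)]:
    u,v=c(*q);o,r=ray(i,n,u,v); T=i['camera_from_world']; D=d[int(round(v)),int(round(u))]; w=o+r*D/(T[:3,:3]@r)[2]
    print(nm,onz(i,n,u,v,z).round(4)[:2], w.round(4))
# tab in hand
c=lambda x,y:(190+x/2.85-.32,95+y/2.85-.32); zt=.19+.017
for q in [(145,445),(243,445),(240,565),(145,565),(155,335),(235,335)]:
    print(onz(i,n,*c(*q),zt if q[1]>400 else zt-.052).round(4))
E
```

```text
Lfar_o [ 0.6231 -0.1013] [ 0.6222 -0.1051  0.0117]
Lfar_i [ 0.6314 -0.0986] [ 0.631  -0.1023  0.0115]
Lnear_o [ 0.6223 -0.1435] [ 0.6221 -0.1446  0.026 ]
Lnear_i [ 0.6307 -0.1423] [ 0.6302 -0.1489  0.0108]
Rfar_i [ 0.6493 -0.0986] [ 0.6499 -0.1021  0.0121]
Rfar_o [ 0.6578 -0.1012] [ 0.659  -0.1052  0.0109]
Rnear_i [ 0.6493 -0.1415] [ 0.65   -0.1479  0.0114]
Rnear_o [ 0.6585 -0.144 ] [ 0.6597 -0.1505  0.0111]
roll1 [ 0.6351 -0.1462] [ 0.635  -0.1486  0.0298]
roll2 [ 0.6454 -0.1461] [ 0.6455 -0.1487  0.0294]
blL [ 0.6188 -0.143 ] [ 0.6183 -0.1457  0.0451]
blR [ 0.6617 -0.143 ] [ 0.6652 -0.1591  0.0111]
TR [ 0.6969 -0.0417] [ 6.991e-01 -4.190e-02 -1.000e-04]
R lower [ 0.6985 -0.155 ] [ 7.009e-01 -1.598e-01 -6.000e-04]
TL [ 0.5681 -0.0402] [ 0.5651 -0.0403 -0.0013]
pad [ 0.6403 -0.094 ] [ 0.6403 -0.0925  0.0419]
padtop [ 0.6402 -0.0718] [ 0.6402 -0.0717  0.0402]
hinge [ 0.5789 -0.1106] [ 0.5793 -0.1101  0.052 ]
[ 0.6315 -0.1005  0.207 ]
[ 0.6465 -0.1005  0.207 ]
[ 0.6466 -0.1237  0.207 ]
[ 0.6309 -0.1237  0.207 ]
[ 0.6308 -0.1031  0.155 ]
[ 0.6477 -0.1031  0.155 ]
```

```bash
python3 - <<'E'
from h import *
robot.move_l([.640,-.1195,.09],v=.1); robot.hold(.2); o=robot.get_obs(); print(o['position'],o['tool_rot'],o['ft_force'])
snap('wrist','wd1')
E
python3 - <<'E'
import cv2
a=cv2.imread('pics/wd1.png'); cv2.imwrite('pics/wd1c.png',cv2.resize(a[120:320,160:360],None,fx=3,fy=3,interpolation=cv2.INTER_CUBIC))
E
```

```text
[ 0.64029768 -0.11952821  0.09058376] [2.22087185e+00 2.22094243e+00 8.89826710e-04] [-0.0711145  -0.43286768  0.09635965]
```

View pics/wd1c.png

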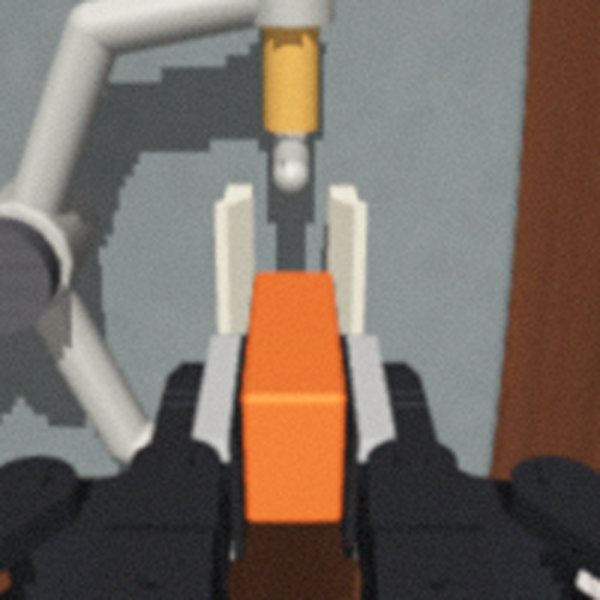

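The tab's lower edge (crop cols 257–332) is centred between the rails (217–367), so I'll lower it.

```bash
python3 - <<'E'
from h import *
print(robot.move_l([.640,-.1195,.053],v=.06,f_stop=6)); o=robot.get_obs(); print(o['position'],o['ft_force'])
print(robot.move_l([.640,-.1195,.0460],v=.015,f_stop=4)); o=robot.get_obs(); print(o['position'],o['ft_force'],o['time'])
snap('wrist','we1')
E
python3 - <<'E'
import cv2
a=cv2.imread('pics/we1.png'); cv2.imwrite('pics/we1c.png',cv2.resize(a[120:320,160:360],None,fx=3,fy=3,interpolation=cv2.INTER_CUBIC))
E
```

```text
False
[ 0.64014999 -0.11951575  0.05305275] [ 0.84646501  0.18360541 -0.08445602]
True
[ 0.64019116 -0.11953756  0.0474285 ] [-2.22906164  0.33536801  6.11208573] 11.9583
```

View pics/we1c.png

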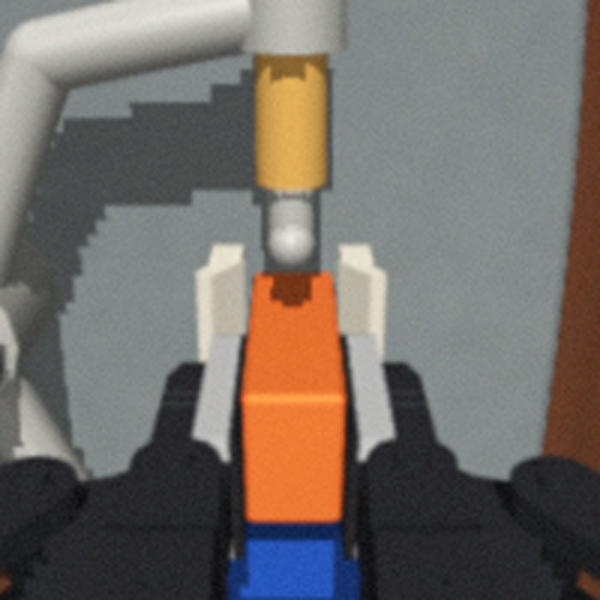

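The tab is seated between the rails, with contact at the expected height. Next: release, retreat and check.

```bash
python3 - <<'E'
from h import *
robot.move_gripper(.45); robot.hold(.3)
robot.move_l([.640,-.1195,.16],v=.12); robot.move_l([.615,-.09,.2],v=.15)
snap('wrist','wf1'); print(robot.get_obs()['time'])
E
python3 - <<'E'
import cv2
a=cv2.imread('pics/wf1.png'); cv2.imwrite('pics/wf1c.png',cv2.resize(a[80:280,60:340],None,fx=2.8,fy=2.8,interpolation=cv2.INTER_CUBIC))
E
```

```text
14.325
```

View pics/wf1c.png

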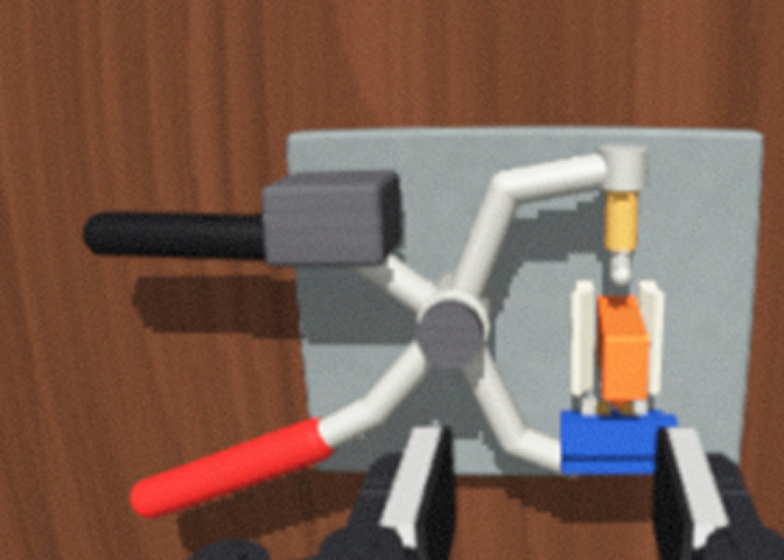

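```bash
python3 - <<'E'
from h import *
im,d,i,n=load('wf1'); c=lambda x,y:(60+x/2.8-.32,80+y/2.8-.32)
for nm,q,z in [('tabTL',(606,338),.064),('tabTR',(648,337),.064),('tabBR',(648,402),.064),('tabBL',(605,402),.064),('hinge',(451,332),.05),('rail o',(573,392),.029),('rail o',(662,392),.029),('roll',(605,408),.034),('roll',(630,408),.034),('BL front edge',(563,412),.052)]: print(nm,onz(i,n,*c(*q),z).round(4)[:2])
for name in('wp1','wf1','tc1'):
    im,d,i,n=load(name); hsv=cv2.cvtColor(im,cv2.COLOR_RGB2HSV); H,S,V=[hsv[...,k].astype(int) for k in range(3)]
    m=((S>170)&((H<5)|(H>174))&(V>120)).astype(np.uint8)
    k,l,s,_=cv2.connectedComponentsWithStats(m); j=1+np.argmax(s[1:,4]); v,u=np.nonzero(l==j)
    P=np.array([onz(i,n,a,b,.034)[:2] for a,b in zip(u,v)]); r=cv2.minAreaRect((P*1000).astype(np.float32)); b=cv2.boxPoints(r)
    cc=P.mean(0); _,W=np.linalg.eigh(np.cov(P.T)); ax=W[:,1]*np.sign(W[0,1]); t=(P-cc)@ax; s_=(P-cc)@W[:,0]
    end=cc+ax*t.min(); print(name,len(P),cc.round(4),ax.round(3),'end',end.round(4),'len',np.ptp(t),'wid',np.ptp(s_),'push',(end+.02*ax).round(4))
E
```

```text
tabTL [ 0.6334 -0.1075]
tabTR [ 0.6478 -0.1071]
tabBR [ 0.6488 -0.1314]
tabBL [ 0.6336 -0.1313]
hinge [ 0.5787 -0.1103]
rail o [ 0.6233 -0.1425]
rail o [ 0.6586 -0.1427]
roll [ 0.6357 -0.1472]
roll [ 0.6456 -0.1473]
BL front edge [ 0.6191 -0.1407]
wp1 904 [ 0.4746 -0.1798] [0.927 0.374] end [ 0.4241 -0.2002] len 0.10574133521756449 wid 0.01978034614206927 push [ 0.4426 -0.1927]
wf1 1073 [ 0.4758 -0.1794] [0.927 0.376] end [ 0.4231 -0.2008] len 0.10615341157821115 wid 0.01996554883785119 push [ 0.4416 -0.1933]
tc1 1 [ 0.4305 -0.2021] [nan nan] end [nan nan] len nan wid nan push [nan nan]<stdin>:9: RuntimeWarning: Degrees of freedom <= 0 for slice
  c *= np.true_divide(1, fact)
  c *= np.true_divide(1, fact)
```

Tab centre is at (0.641,-0.119) and the tab is upright, about 29 mm before the rollers' line. Now I'll press the red grip along the arc in small force-checked steps.

```bash
cat > press.py <<'E'
from h import *
Hg=np.array([.579,-.1105]); P0=np.array([.452,-.189]); n0=np.array([-.375,.927]); n0/=np.linalg.norm(n0); yaw0=np.arctan2(.375,.927)
def pose(th,gap=0.,z=.036):
    c,s=np.cos(-th),np.sin(-th); M=np.array([[c,-s],[s,c]])
    p=Hg+M@(P0-Hg); n=M@n0; xy=p-n*(.020+gap)
    return [xy[0],xy[1],z],down(yaw0-th),n
E
python3 - <<'E'
from press import *
robot.move_l([.615,-.12,.24],v=.2)
p,r,n=pose(0,.02,.2); robot.movep(p,r); robot.move_gripper(0.)
p,r,n=pose(0,.02,.036); print(robot.move_l(p,r,v=.12,f_stop=8)); robot.hold(.2)
o=robot.get_obs(); print(o['time'],o['position'],p,o['ft_force'],o['gripper_width'])
snap('wrist','wh1'); snap('scene','sh1'); snap('top','th1')
E
python3 - <<'E'
import cv2
a=cv2.imread('pics/sh1.png'); b=cv2.imread('pics/wh1.png')
cv2.imwrite('pics/h1c.png',cv2.hconcat([cv2.resize(a[160:285,160:285],(400,400)),cv2.resize(b[:,64:448],(400,400))]))
E
```

```text
False
17.6667 [ 0.46726935 -0.22620651  0.03642752] [np.float64(0.46700034501190296), np.float64(-0.22608085286942411), 0.036] [-0.67536874  1.29822789  0.15317517] 0.0025470361965379447
```

View pics/h1c.png

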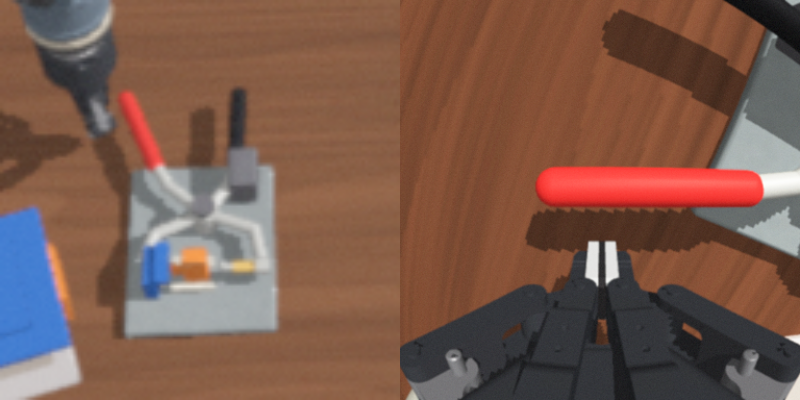

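```bash
cat > run.py <<'E'
from press import *
def F(n):
    return -np.dot(robot.get_obs()['ft_force'][:2],n)
p,r,n=pose(0,.02); b=np.mean([F(n)]+[ (robot.hold(.03),F(n))[1] for _ in range(4)])
gap=.02
log=[]
while gap>-.006:
    gap-=.0015; p,r,n=pose(0,gap); robot.move_l(p,r,v=.03); f=F(n)-b
    if f>1.5: break
print('contact gap',gap,'F',f,'base',b,robot.get_obs()['time'])
th=0;fm=0;st='none';g=gap
while th<.6:
    th+=.0067 if f>5 else .012
    p,r,n=pose(th,g); robot.move_l(p,r,v=.03); f=F(n)-b; log.append((round(th,3),round(f,1)))
    fm=max(fm,f)
    if f>16: st='abort'; break
    if fm>8 and f<fm-3.5 and f<7: st='click'; break
    if robot.get_obs()['time']>45: st='time';break
print(st,fm,robot.get_obs()['time']); print(log)
import json; json.dump([th,g,b],open('th.json','w'))
E
python3 run.py
```

```text
contact gap -0.0009999999999999992 F 1.9239384762490181 base -0.3698896919215128 21.45
click 12.60208078157859 30.2
[(0.012, np.float64(2.7)), (0.024, np.float64(2.5)), (0.036, np.float64(2.6)), (0.048, np.float64(2.2)), (0.06, np.float64(3.3)), (0.072, np.float64(1.9)), (0.084, np.float64(2.6)), (0.096, np.float64(2.5)), (0.108, np.float64(3.3)), (0.12, np.float64(2.9)), (0.132, np.float64(2.0)), (0.144, np.float64(2.4)), (0.156, np.float64(3.0)), (0.168, np.float64(2.5)), (0.18, np.float64(3.0)), (0.192, np.float64(2.8)), (0.204, np.float64(1.5)), (0.216, np.float64(3.1)), (0.228, np.float64(3.6)), (0.24, np.float64(1.4)), (0.252, np.float64(3.5)), (0.264, np.float64(4.2)), (0.276, np.float64(6.1)), (0.283, np.float64(5.8)), (0.289, np.float64(6.8)), (0.296, np.float64(7.6)), (0.303, np.float64(7.6)), (0.309, np.float64(9.6)), (0.316, np.float64(10.2)), (0.323, np.float64(10.4)), (0.33, np.float64(10.8)), (0.336, np.float64(12.0)), (0.343, np.float64(12.5)), (0.35, np.float64(12.6)), (0.356, np.float64(6.0))]
```

The force climbed to 12.6 N, then fell sharply to 6 N at 0.356 rad. I'll check before letting go.

```bash
python3 - <<'E'
from press import *
import json; th,g,b=json.load(open('th.json')); _,_,n=pose(th,g)
print([round(float((robot.hold(.05),-np.dot(robot.get_obs()['ft_force'][:2],n)-b)[1]),1) for _ in range(6)])
snap('scene','si1'); snap('wrist','wi1'); snap('top','ti1'); print(robot.get_obs()['time'])
a=cv2.imread('pics/si1.png'); b=cv2.imread('pics/wi1.png')
cv2.imwrite('pics/i1c.png',cv2.hconcat([cv2.resize(a[190:270,190:270],(400,400),interpolation=2),cv2.resize(b[:200,300:500],(400,400))]))
E
```

```text
[3.3, 3.1, 3.1, 2.8, 3.6, 3.4]
30.65
```

View pics/i1c.png

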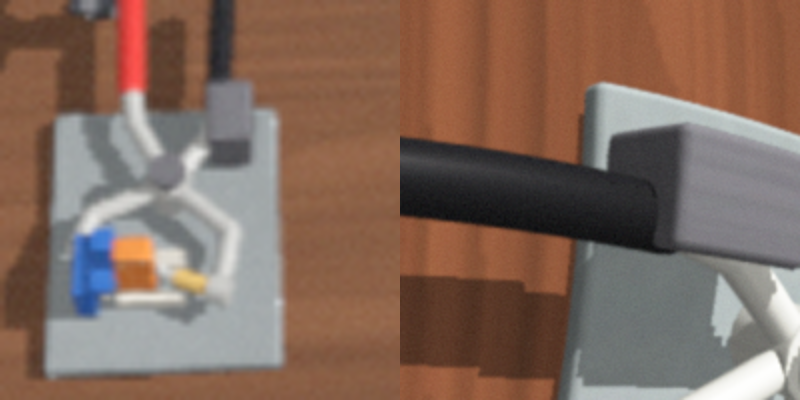

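The tab is now up against the blue socket at about (100,265) in the left crop, and the force has settled at 3 N, which confirms the click. I'll back out along the arc, lift away, and check the stud from above.

```bash
python3 - <<'E'
from press import *
import json; th,g,b=json.load(open('th.json'))
while th>0:
    th=max(0,th-.06); p,r,n=pose(th,g); robot.move_l(p,r,v=.05)
p,r,n=pose(0,.02); robot.move_l(p,r,v=.06); 
p,r,n=pose(0,.02,.2); robot.move_l(p,r,v=.15)
robot.movep([.615,-.09,.2],down(0)); robot.hold(.2)
im,d,i=snap('wrist','wj1'); print(robot.get_obs()['time'])
a=cv2.imread('pics/wj1.png'); cv2.imwrite('pics/wj1c.png',cv2.resize(a[80:280,60:340],None,fx=2.8,fy=2.8,interpolation=2))
hsv=cv2.cvtColor(im,cv2.COLOR_RGB2HSV); H,S,V=[hsv[...,k].astype(int) for k in range(3)]
m=((S>170)&((H<5)|(H>174))&(V>120)).astype(np.uint8)
k,l,s,_=cv2.connectedComponentsWithStats(m); j=1+np.argmax(s[1:,4]); v,u=np.nonzero(l==j)
P=np.array([onz(i,'wrist',a,b,.034)[:2] for a,b in zip(u,v)]); _,W=np.linalg.eigh(np.cov(P.T)); print(len(P),P.mean(0),W[:,1])
E
```

```text
35.45
1083 [ 0.47580815 -0.17938243] [-0.92667627 -0.37586047]
```

View pics/wj1c.png

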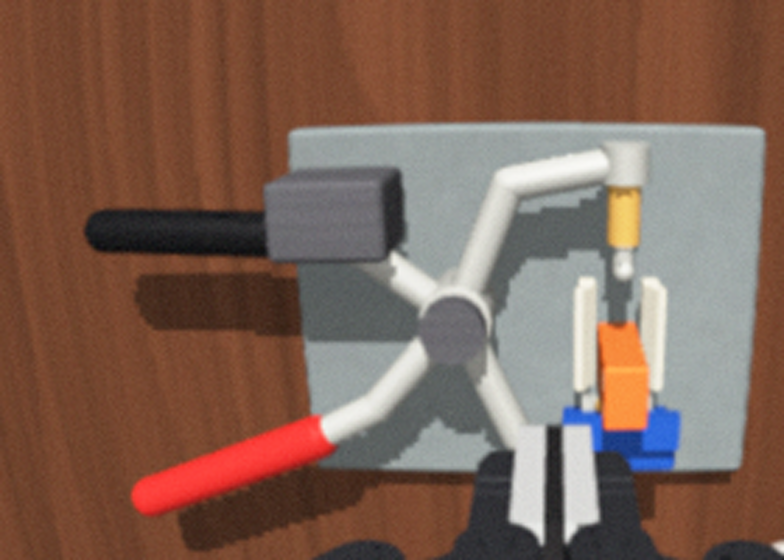

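```bash
python3 - <<'E'
from h import *
im,d,i,n=load('wj1'); c=lambda x,y:(60+x/2.8-.32,80+y/2.8-.32)
for q in [(603,368),(648,367),(646,430),(604,430)]: print(onz(i,n,*c(*q),.064).round(4))
robot.hand_in()
E
```

```text
[ 0.6316 -0.12    0.064 ]
[ 0.6473 -0.1197  0.064 ]
[ 0.6475 -0.144   0.064 ]
[ 0.6325 -0.1438  0.064 ]
the job is handed in; nothing more can be done
```

The side clip is made up: the orange tab's stud clicked home in the blue socket, and I've handed the job in. The hand-in reports no verdict, so what follows is from my own measurements.

- **Placing the tab:** I gripped the tab across its x, stood it in the channel and released it. It stood upright at about (0.641, -0.119), roughly centred between the rails.
- **Pressing the handle:** I pressed the red handle along its arc in 1 to 2 mm steps. The force peaked at 12.6 N, then dropped at about 0.36 rad and settled near 3 N. I stopped there and backed out along the same arc.
- **After the click:** The last wrist picture shows the tab upright against the socket. It had moved about 12.5 mm towards the socket; I expected about 10 mm from the nominal channel position, and the picture measurements are good to about 2 mm.
- **Handle and gripper:** The red handle is back where it started, with the same axis as before pressing, and the gripper is clear of everything.

I saw no sign of the other items being touched, but I did not measure them again at the end. The stud's depth in the socket is inferred from the force drop and the tab's travel, because the socket hides the stud from view.

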